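# Feel how full the coffee-pod press is and note the reading

### The arm

A 6-joint arm with a two-finger parallel gripper is mounted at the origin on a cart in front of the work surface, level with it; the furniture and walls round the work are solid. World frame = base frame: x ahead of the robot, y to its left, z up, the work surface at z = 0. Lengths are in mm, angles in degrees, forces in N, time in s.
With the tool pointing down it reaches from about 300 to 850 mm from the base axis. Payload 4.2 kg.
Tool frame: the origin (TCP) lies at the very end of the fingers, on their centre line; the grasp point (between the pads) lies 19 mm behind it; z points along the fingers, y is the line along which they close (so a half turn about z gives the same grasp; the last joint's range is limited). The gripper opens to 91 mm and grips with 3 to 60 N. Pads are 32 mm wide; open, the fingers measure 118 mm over their backs; the gripper's body (76 mm by 178 mm) begins 60 mm behind the grasp point.
Start: joints at [-77.636, 18.312, 89.639, -0, 72.044, -1.146], TCP at [134.334, -559.104, 213.976] pointing down, gripper open.
Joint ranges: [-177.97, 177.97], [-48.28, 115.42], [12.27, 149.76], [-77.06, 257.06], [2.81, 150.46], [-146.56, 146.56]. Speed limits (degrees/s): [147.25, 147.25, 180, 180, 180, 180].

### API

Orientations are given as [roll, pitch, yaw] about the fixed x, y, z axes, in that order (R = Rz(yaw) Ry(pitch) Rx(roll)).
In Python, from workcell import env, eyes gives the robot as it stands.
- The arm moves only by the tool send_rows, never from a script. Its argument "targets" is text: rows parted by semicolons, each of 7 numbers parted by spaces: the shift along the tool's x, y, z in m, then the turn, a rotation vector about the tool's x, y, z in degrees, then the opening in per cent of the stroke, from 0 (shut) to 100 (fully open). A call has 1 to 12 rows; each row is the pose to reach, as a shift and turn from the pose commanded when the call began, along the tool's axes at that moment; what a row does not reach only later rows make up. A row lasts 1/12 s, in which the tool goes at most 41.7 mm and 7.16 degrees, less where a joint would pass 70% of its speed; a pose out of reach is approached as far as the arm can. A call with a gripper value outside its range is refused whole. The fingers move at their own pace and stop on an object; "grip_force" is the grip in N (left out, the last holds). Time passes only in rows, so rows that repeat a pose let the fingers close. It gives the time, the measured TCP pose, the force, the opening and the grip force at its end, in the units of the state.
- env.state(): the state, without advancing time (a new reading comes with each control period).
- eyes.grab_frame(name): name is "scene" or "top" or "wrist"; returns a dict with "image" (384x512x3 uint8, blue, green, red), "fovy" (degrees; the focal length in pixels is half the picture's height over the tangent of half this angle, whatever the lens; pixels are square), "cx", "cy" (the principal point, pixels), "D" ([k1, k2, p1, p2, k3] as OpenCV has them; the pictures are not rectified), "eye" and "attitude" of the camera in the world. Camera axes: x right, y up, looking along -z (the intrinsics and any distortion apply to the point x, -y, -z); pixel columns grow to the right and rows downward; lengths in mm; the calibration is good to about 2 mm. A picture is of the moment at which its call begins. There is no depth.
- env.job_done(): hands the job in; it is judged then, once.
The state is a dict: "time_s": time; "qpos": joint angles; "qvel": joint speeds; "effort": joint torques, N m; "ee_pos": TCP position; "ee_rot": TCP orientation; "force": force on the tool from outside, world axes, zero at the start; "torque": the same for the moment, N m; "gripper_width": finger opening in mm; "gripper_force": force on a finger pad.
Only numpy, scipy, OpenCV 4.12 (cv2) and the standard library are available. Lean on these libraries where they do the work, as an engineer would, in place of code of your own. Each camera call takes 0.05 s, during which the arm holds its last target. There are 200 camera calls.

### The job

Check how full the coffee-pod box is: push its lever down by the round black paddle, gently, only until the resistance firms up on the hidden pods (feel it, and do not crush them), and then let the lever come all the way up again. The black needle stays behind where the lever took it: slide the red marker along the scale until its pointer is in line with that needle, let go, and leave everything round the press where it stands.

Things in the scene. Friction and masses are not known exactly. Their poses are not given: they have to be found in the camera images.
- pod_press: The press, fixed to the worktop: black foot plate 242 (x) x 210 (y) x 12 mm, origin on its underside, 90 mm from its +y edge and 125 from its -x edge, z up, x pointing from paddle to hinge (roughly towards the robot). The grey pod box (120 x 100 mm, 76 tall, pods hidden inside) with the lever over it is on the left (-y) half; on the right (+y) half is the scale deck, 160 long in x, 30 tall: marker rail, white scale with 5 mm ticks, needle under a clear window.
- paddle_top (a point): Centre of the top face of the lever's round black paddle (40 mm across, 12 thick) at the lever's free (-x) end, about 160 mm above the worktop with the lever up; pressed, it goes nearly straight down. Until the pods are met it needs only about 2 to 6 N, rising slowly; then the force climbs by about 1.7 N per mm.
- lever_hinge (a point): Middle of the lever's hinge, 210 mm from the paddle, 100 mm above the worktop; the hinge axis lies along the press's y. With the lever up the arm slopes 0.25 rad upward from here to the paddle.
- pod_lever (a joint): Lever angle, rad: 0 up, growing as the paddle is pressed (0.1 rad = 21 mm of paddle), stop at 0.36; a spring brings it back up. The pods are met somewhere from 0.10 to 0.26 rad, different every time. The foot must truly bear on them for a moment (3 N or more at the paddle above the free push); about 17 N above the free push crushes them.
- needle_tip (a point): Tip of the thin black trailing needle (2.4 mm wide) under the clear window, where it cannot be touched. The lever pushes it along the press's +x, as far as the paddle goes down, and it stays at the farthest point when the lever comes back. It starts 0 to 12 mm from the scale's zero, so the lever takes it up within its first 0.06 rad.
- marker_tab (a point): Centre of the marker's upright red tab: 10 mm thick along the press's x, 22 wide along its y, 36 tall, top 72 mm above the worktop; the marker's shoe under it (24 x 22 mm) is 38 mm and the rail 30 mm above the worktop. It slides only along the press's x, 110 mm, with about 1.5 N friction, and stays where left. Scale zero is at the -x end, far from the robot; it starts near the +x end.
- marker_tip (a point): Tip of the marker's thin red pointer (2.4 mm wide), 30 mm to the -y side of its tab and at the same x in the press's frame; about 3 mm short of the needle's tip in y.
- mug_mid (a point): Centre of a loose white spotted mug, 82 mm across, 91 mm tall, to the left of the press. Bystander.
- tub_mid (a point): Centre of a loose yoghurt tub, 72 mm across, 71 mm tall, in front of the press. Bystander.
- cream_mid (a point): Centre of a loose small red and white cream pot, 58 mm across, 50 mm tall, to the left of the press. Bystander.

How it is judged:
By the outcome, as a careful person would: the job done as asked, in the order asked, and still so for the second after the job is handed in, with the robot touching nothing.
It also fails if it takes over 67 s, if anything falls off the work surface, if the arm or the gripper's body presses on something with over 40 N, if the wrist force passes 120 N, or if a joint passes its speed limit or range.

## Working session

There is one attempt and no reset: what is moved stays moved. The work goes in short steps, Python scripts to look and compute and a tool call to move; the robot and the scene stay as the last step left them, time stands still between calls to the robot, and variables do not carry over. Pictures are saved under pics/ and viewed, at most 10 in all, crops included, and the job is handed in when it is done.

Besides the shell and the picture viewer there is one more tool, called after "Call:" by a JSON object that holds its "name" and its "arguments". send_rows: Moves the arm, as the interface text tells. Its arguments: {"type":"object","properties":{"targets":{"type":"string"},"grip_force":{"type":"number"}},"required":["targets"]}

```bash
mkdir -p pics; cat > h.py <<'E'
import numpy as np, cv2
from scipy.spatial.transform import Rotation as R
from workcell import env, eyes
def K(f):
    F=f["image"].shape[0]/2/np.tan(np.radians(f["fovy"])/2)
    return np.array([[F,0,f["cx"]],[0,F,f["cy"]],[0,0,1.]])
def rot(a):
    a=np.array(a,float)
    return a if a.shape==(3,3) else R.from_euler('xyz',a,degrees=True).as_matrix()
def ray(f,uv):
    p=cv2.undistortPoints(np.array([[uv]],float),K(f),np.array(f["D"],float))[0,0]
    return np.array(f["eye"],float),rot(f["attitude"])@np.array([p[0],-p[1],-1.])
def onz(f,uv,z):
    e,d=ray(f,uv); return e+d*(z-e[2])/d[2]
def proj(f,P):
    c=rot(f["attitude"]).T@(np.array(P,float)-np.array(f["eye"],float))
    return cv2.projectPoints(np.array([[c[0],-c[1],-c[2]]]),np.zeros(3),np.zeros(3),K(f),np.array(f["D"],float))[0].ravel()
E
python3 - <<'E'
from h import *
a=[]
for n in("scene","top"):
    f=eyes.grab_frame(n); print(n,f["fovy"],f["cx"],f["cy"],f["D"],f["eye"],f["attitude"])
    cv2.imwrite(f"pics/{n}.png",f["image"]); 
    import pickle; pickle.dump(f,open(n+".pkl","wb"))
s=env.state(); print(s)
E
```

```text
scene 44.466783313170716 250.56804084747796 191.4752410833859 [-0.06479074  0.          0.          0.          0.        ] [ 192.18893185 -490.01344494  802.40234173] [ 40.78082912  -0.84359287 -34.18685732]
top 51.276772287660656 256.15319711072163 191.1978988246698 [-0.09961773  0.          0.          0.          0.        ] [483.07900261 -37.68101565 968.33139501] [  5.20406756   1.59783816 -88.54648866]
{'time_s': 0.1, 'qpos': array([-7.76370589e+01,  1.83482672e+01,  8.96961813e+01, -2.27320559e-03,
        7.20410471e+01, -1.14727926e+00]), 'qvel': array([-0.10140373, -0.08795717, -0.19292116, -0.06057606, -0.00752303,
        0.08363863]), 'effort': array([ 2.22314334e-04, -4.13332736e+01, -2.32510006e+01,  7.29358778e-02,
        4.21671616e-02, -5.48130049e-05]), 'ee_pos': array([ 134.2186988 , -558.69673182,  213.22334527]), 'ee_rot': array([-1.79914478e+02,  4.49136102e-04,  1.35109232e+01]), 'force': array([-1.14036291,  0.05907616,  0.22798292]), 'torque': array([ 0.01687622, -0.03615744, -0.03314053]), 'gripper_force': 0.0, 'gripper_width': 91.29692721550707}
```

View pics/scene.png

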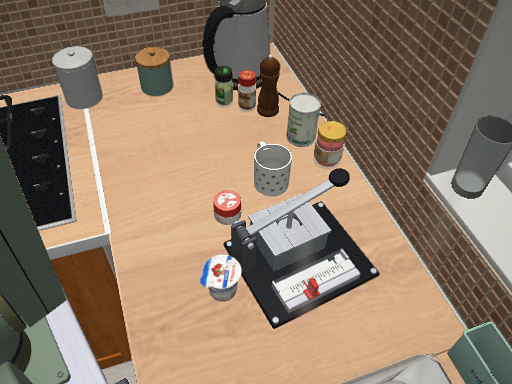

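View pics/top.png

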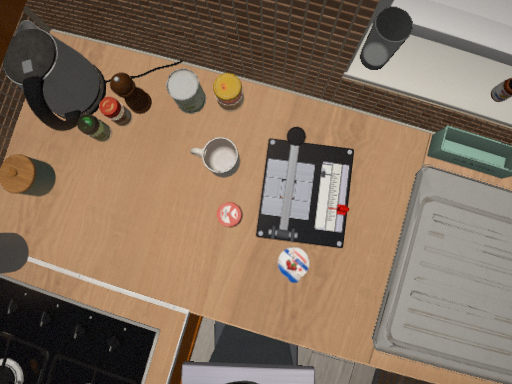

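Scene and top show the press: paddle at top (297,135) / scene (340,178), hinge at (285,235), the red marker at (343,210), mug (220,156), cream pot (230,214) and tub (293,264). Next I'll measure them.

```bash
python3 - <<'E'
from h import *; import pickle
t=pickle.load(open("top.pkl","rb")); s=pickle.load(open("scene.pkl","rb"))
im=t["image"]; g=im.max(2)
def blob(m,box):
    x0,y0,x1,y1=box; z=np.zeros(m.shape,np.uint8); z[y0:y1,x0:x1]=m[y0:y1,x0:x1]*255
    n,l,st,c=cv2.connectedComponentsWithStats(z); i=1+st[1:,4].argmax(); return c[i],st[i],(l==i).astype(np.uint8)
# plate: dark pixels hull undistorted to plane z=12
c,st,m=blob(g<60,(250,130,360,255))
m=cv2.morphologyEx(m,cv2.MORPH_OPEN,np.ones((3,3)))
m[:146]=m[:146]*(np.arange(512)[None]>308) if 0 else m[:146]
ys,xs=np.nonzero(m); 
keep=~((ys<150)&(xs<308)&(xs>284)); 
pts=np.array([onz(t,(x,y),12)[:2] for x,y in zip(xs[keep],ys[keep])],np.float32)
r=cv2.minAreaRect(pts); print("rect",r,cv2.boxPoints(r))
# paddle in two views
ct,_,_=blob(g<60,(284,122,310,143)); gs=s["image"].max(2); cs,_,_=blob(gs<60,(328,166,352,188)); print(ct,cs)
def tri(u,v):
    e1,d1=ray(t,u);e2,d2=ray(s,v);A=np.stack([d1,-d2],1);k=np.linalg.lstsq(A,e2-e1,rcond=None)[0]
    p,q=e1+k[0]*d1,e2+k[1]*d2; return (p+q)/2,np.linalg.norm(p-q)
print("paddle",tri(ct,cs))
red=lambda im:(im[...,2]>130)&(im[...,1]<60)&(im[...,0]<70)
a,_,_=blob(red(im),(325,195,360,225)); b,_,_=blob(red(s["image"]),(295,270,330,305)); print("tab",a,b,tri(a,b),onz(t,a,55))
for n,u,z in(("mug",(222,156),91),("cream",(230,214),50),("tub",(293,264),71)): print(n,onz(t,u,z))
print("tile edge behind",onz(t,(330,110),0))
a=cv2.resize(im[115:260,245:365],None,fx=5,fy=4,interpolation=cv2.INTER_CUBIC)
a=cv2.resize(im[120:255,250:360],None,fx=4.4,fy=4.4,interpolation=cv2.INTER_CUBIC)
cv2.imwrite("pics/c1.png",a)
E
```

```text
rect ((569.8421020507812, -126.88703918457031), (206.29261779785156, 238.88571166992188), 83.94449615478516) [[ 440.18463  -216.85757 ]
 [ 677.73737  -242.05806 ]
 [ 699.4996    -36.916504]
 [ 461.94684   -11.716019]]
[295.33467742 135.42741935] [338.79225352 177.08802817]
paddle (array([675.91538283, -91.90371081, 149.74528145]), np.float64(1.0069753366670584))
tab [342.41463415 209.23170732] [315.46153846 285.46153846] (array([ 531.9877119 , -210.35965923,   55.16441197]), np.float64(7.897082631466224)) [ 528.81818504 -207.97127567   55.        ]
mug [639.40592607  66.96691366  91.        ]
cream [512.05771473  48.8731333   50.        ]
tub [403.8093303  -96.51083077  71.        ]
tile edge behind [ 777.2056925  -186.72580507    0.        ]
```

View pics/c1.png

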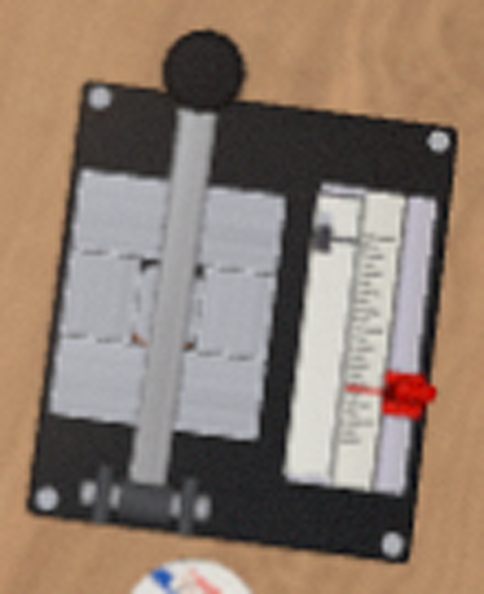

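The top crop shows the plate corners, the paddle, the needle at crop (340,238) near zero, and the pointer at crop (360,388). The measured plate is 239×206 mm against 242×210 given. I'll now move above the paddle with the fingers shut.

Call:
{"name": "send_rows", "arguments": {"targets": "0.053 -0.0273 0 0 0 0 0;0.106 -0.0546 0 0 0 0 0;0.141 -0.073 0 0 0 0 0;0.176 -0.091 0 0 0 0 0;0.211 -0.109 0 0 0 0 0;0.247 -0.1275 0 0 0 0 0;0.282 -0.1457 0 0 0 0 0;0.317 -0.164 0 0 0 0 0;0.353 -0.182 0 0 0 0 0;0.388 -0.2 0 0 0 0 0;0.423 -0.2186 0 0 0 0 0;0.4585 -0.2368 0 0 0 0 0", "grip_force": 20}}

```text
time_s: 1.1
ee_pos: [513.7, -230.4, 213.6]
ee_rot: [-180.0, 0.0, 13.5]
force: [1.0, -1.0, 0.4]
gripper_width: 14.2
gripper_force: 0.0
```

Call:
{"name": "send_rows", "arguments": {"targets": "0.034 -0.0176 0 0 0 0 0;0.068 -0.035 0 0 0 0 0;0.1 -0.052 0 0 0 0 0;0.13 -0.067 0 0 0 0 0;0.155 -0.08 0 0 0 0 0;0.17 -0.088 0 0 0 0 0;0.1763 -0.0911 0 0 0 0 0;0.1763 -0.0911 0.01 0 0 0 0;0.1763 -0.0911 0.02 0 0 0 0;0.1763 -0.0911 0.03 0 0 0 0;0.1763 -0.0911 0.03 0 0 0 0;0.1763 -0.0911 0.03 0 0 0 0"}}

```text
time_s: 2.1
ee_pos: [661.4, -103.3, 182.7]
ee_rot: [-180.0, 0.2, 13.4]
force: [0.2, 0.5, -0.2]
gripper_width: 0.3
gripper_force: 0.0
```

```bash
python3 - <<'E'
from h import *
s=env.state(); print(s["ee_pos"],s["force"])
f=eyes.grab_frame("scene"); a=cv2.resize(f["image"][120:340,190:400],None,fx=2,fy=2); w=eyes.grab_frame("wrist")["image"]
o=np.zeros((440,800,3),np.uint8); o[:,:420]=a; o[:285,420:]=cv2.resize(w,(380,285)); cv2.imwrite("pics/c2.png",o)
E
```

```text
[ 661.43710574 -103.3469692   182.72924215] [ 0.15261927  0.45362772 -0.15454521]
```

View pics/c2.png

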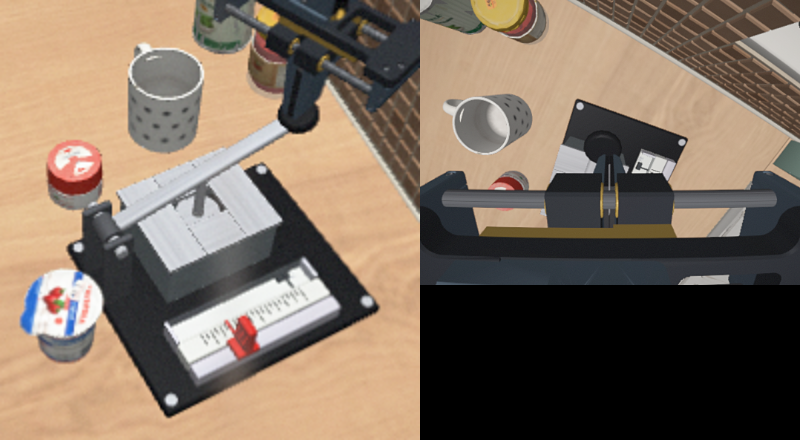

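The scene view shows the shut fingertips just over the paddle, about 18 mm short of its centre. I'll correct that and come down close to the top face.

Call:
{"name": "send_rows", "arguments": {"targets": "0.008 -0.004 0 0 0 0 0;0.016 -0.008 0 0 0 0 0;0.016 -0.008 0.007 0 0 0 0;0.016 -0.008 0.014 0 0 0 0;0.016 -0.008 0.014 0 0 0 0;0.016 -0.008 0.014 0 0 0 0"}}

```text
time_s: 2.7
ee_pos: [675.9, -90.8, 168.8]
ee_rot: [-180.0, 0.1, 13.5]
force: [0.3, 0.5, -0.8]
gripper_width: 0.4
gripper_force: 0.0
```

Call:
{"name": "send_rows", "arguments": {"targets": "0 0 0.005 0 0 0 0;0 0 0.01 0 0 0 0;0 0 0.015 0 0 0 0;0.001 0 0.02 0 0 0 0;0.001 0 0.02 0 0 0 0;0.001 0 0.02 0 0 0 0"}}

```text
time_s: 3.2
ee_pos: [677.6, -90.9, 149.9]
ee_rot: [180.0, -0.0, 13.5]
force: [2.7, -0.0, 2.2]
gripper_width: 0.5
gripper_force: 1.3
```

Call:
{"name": "send_rows", "arguments": {"targets": "0 0 0.003 0 0 0 0;0.0005 0 0.006 0 0 0 0;0.001 0 0.009 0 0 0 0;0.001 0 0.009 0 0 0 0;0.001 0 0.009 0 0 0 0"}}

```text
time_s: 3.62
ee_pos: [678.1, -90.4, 140.5]
ee_rot: [-180.0, 0.1, 13.5]
force: [2.4, -0.2, 2.8]
gripper_width: 0.7
gripper_force: 1.4
```

Call:
{"name": "send_rows", "arguments": {"targets": "0 0 0.001 0 0 0 0;0 0 0.002 0 0 0 0;0 0 0.003 0 0 0 0;0 0 0.003 0 0 0 0;0 0 0.003 0 0 0 0"}}

```text
time_s: 4.03
ee_pos: [678.5, -90.4, 137.9]
ee_rot: [180.0, -0.0, 13.5]
force: [2.6, -0.5, 3.0]
gripper_width: 0.2
gripper_force: 1.5
```

Call:
{"name": "send_rows", "arguments": {"targets": "0 0 0.001 0 0 0 0;0 0 0.002 0 0 0 0;0 0 0.003 0 0 0 0;0 0 0.003 0 0 0 0;0 0 0.003 0 0 0 0"}}

```text
time_s: 4.45
ee_pos: [678.4, -90.4, 134.9]
ee_rot: [-180.0, 0.0, 13.5]
force: [2.9, -0.4, 3.0]
gripper_width: 0.5
gripper_force: 1.7
```

Call:
{"name": "send_rows", "arguments": {"targets": "0 0 0.001 0 0 0 0;0 0 0.002 0 0 0 0;0 0 0.002 0 0 0 0;0 0 0.002 0 0 0 0"}}

```text
time_s: 4.78
ee_pos: [678.3, -90.4, 132.8]
ee_rot: [-180.0, 0.0, 13.5]
force: [1.8, -0.3, 2.4]
gripper_width: 0.3
gripper_force: 1.7
```

Call:
{"name": "send_rows", "arguments": {"targets": "0 0 0.001 0 0 0 0;0 0 0.002 0 0 0 0;0 0 0.003 0 0 0 0;0 0 0.003 0 0 0 0"}}

```text
time_s: 5.12
ee_pos: [678.4, -90.4, 129.7]
ee_rot: [-180.0, 0.0, 13.5]
force: [3.3, -0.3, 3.8]
gripper_width: 0.6
gripper_force: 1.8
```

Call:
{"name": "send_rows", "arguments": {"targets": "0 0 0.001 0 0 0 0;0 0 0.002 0 0 0 0;0 0 0.002 0 0 0 0;0 0 0.002 0 0 0 0"}}

```text
time_s: 5.45
ee_pos: [678.3, -90.4, 127.7]
ee_rot: [-180.0, 0.0, 13.5]
force: [3.3, -0.4, 3.7]
gripper_width: 0.6
gripper_force: 1.7
```

Call:
{"name": "send_rows", "arguments": {"targets": "0 0 0.001 0 0 0 0;0 0 0.002 0 0 0 0;0 0 0.003 0 0 0 0;0 0 0.003 0 0 0 0"}}

```text
time_s: 5.78
ee_pos: [678.5, -90.4, 124.7]
ee_rot: [180.0, 0.0, 13.5]
force: [2.7, 0.7, 3.4]
gripper_width: 0.5
gripper_force: 1.7
```

Call:
{"name": "send_rows", "arguments": {"targets": "0 0 0.001 0 0 0 0;0 0 0.002 0 0 0 0;0 0 0.002 0 0 0 0;0 0 0.002 0 0 0 0"}}

```text
time_s: 6.12
ee_pos: [678.3, -90.5, 122.8]
ee_rot: [-180.0, 0.0, 13.5]
force: [3.1, 1.0, 2.8]
gripper_width: 0.4
gripper_force: 1.7
```

Call:
{"name": "send_rows", "arguments": {"targets": "0 0 0.001 0 0 0 0;0 0 0.002 0 0 0 0;0 0 0.003 0 0 0 0;0 0 0.003 0 0 0 0"}}

```text
time_s: 6.45
ee_pos: [678.5, -90.5, 119.7]
ee_rot: [180.0, -0.0, 13.5]
force: [3.8, -0.3, 3.6]
gripper_width: 0.4
gripper_force: 1.8
```

Call:
{"name": "send_rows", "arguments": {"targets": "0 0 0.001 0 0 0 0;0 0 0.002 0 0 0 0;0 0 0.002 0 0 0 0;0 0 0.002 0 0 0 0"}}

```text
time_s: 6.78
ee_pos: [678.5, -90.5, 117.9]
ee_rot: [180.0, 0.0, 13.5]
force: [2.8, 0.1, 3.7]
gripper_width: 0.7
gripper_force: 1.9
```

Call:
{"name": "send_rows", "arguments": {"targets": "0 0 0.001 0 0 0 0;0 0 0.002 0 0 0 0;0 0 0.003 0 0 0 0;0 0 0.003 0 0 0 0"}}

```text
time_s: 7.12
ee_pos: [678.7, -90.5, 115.5]
ee_rot: [180.0, -0.0, 13.5]
force: [2.1, 0.2, 6.2]
gripper_width: 0.6
gripper_force: 3.1
```

Call:
{"name": "send_rows", "arguments": {"targets": "0 0 0.001 0 0 0 0;0 0 0.002 0 0 0 0;0 0 0.002 0 0 0 0;0 0 0.002 0 0 0 0"}}

```text
time_s: 7.45
ee_pos: [678.8, -90.5, 114.1]
ee_rot: [180.0, -0.1, 13.5]
force: [1.5, -0.4, 8.2]
gripper_width: 0.5
gripper_force: 4.2
```

The resistance has firmed up, about 4.7 N above the free push. I'll press a hair more for a clear bearing and hold briefly.

Call:
{"name": "send_rows", "arguments": {"targets": "0 0 0.001 0 0 0 0;0 0 0.0015 0 0 0 0;0 0 0.0015 0 0 0 0;0 0 0.0015 0 0 0 0;0 0 0.0015 0 0 0 0"}}

```text
time_s: 7.87
ee_pos: [678.9, -90.6, 113.0]
ee_rot: [180.0, -0.1, 13.5]
force: [1.4, 0.1, 9.4]
gripper_width: 0.7
gripper_force: 4.9
```

Call:
{"name": "send_rows", "arguments": {"targets": "0 0 -0.003 0 0 0 0;0 0 -0.009 0 0 0 0;-0.001 0 -0.016 0 0 0 0;-0.002 0 -0.023 0 0 0 0;-0.003 0 -0.03 0 0 0 0;-0.004 0 -0.037 0 0 0 0;-0.004 0 -0.044 0 0 0 0;-0.004 0 -0.051 0 0 0 0;-0.004 0 -0.06 0 0 0 0;-0.004 0 -0.075 0 0 0 0;-0.004 0 -0.095 0 0 0 0;-0.004 0 -0.12 0 0 0 0"}}

```text
time_s: 8.87
ee_pos: [673.6, -91.6, 230.7]
ee_rot: [-179.9, 0.2, 13.5]
force: [-0.2, -0.0, -0.2]
gripper_width: 0.7
gripper_force: 0.0
```

```bash
python3 - <<'E'
from h import *; import pickle
t=eyes.grab_frame("top"); s=eyes.grab_frame("scene"); pickle.dump((t,s),open("b.pkl","wb"))
o=np.zeros((600,800,3),np.uint8)
o[:,:400]=cv2.resize(t["image"][150:240,305:365],(400,600),interpolation=cv2.INTER_CUBIC)
o[:400,400:]=cv2.resize(s["image"][235:325,275:365],(400,400),interpolation=cv2.INTER_CUBIC)
o[400:,400:]=cv2.resize(s["image"][160:300,215:375],(228,200)).repeat(1,0)[:, :228][:, np.arange(400)%228]
cv2.imwrite("pics/c3.png",o)
E
```

```text
(no output)
```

View pics/c3.png

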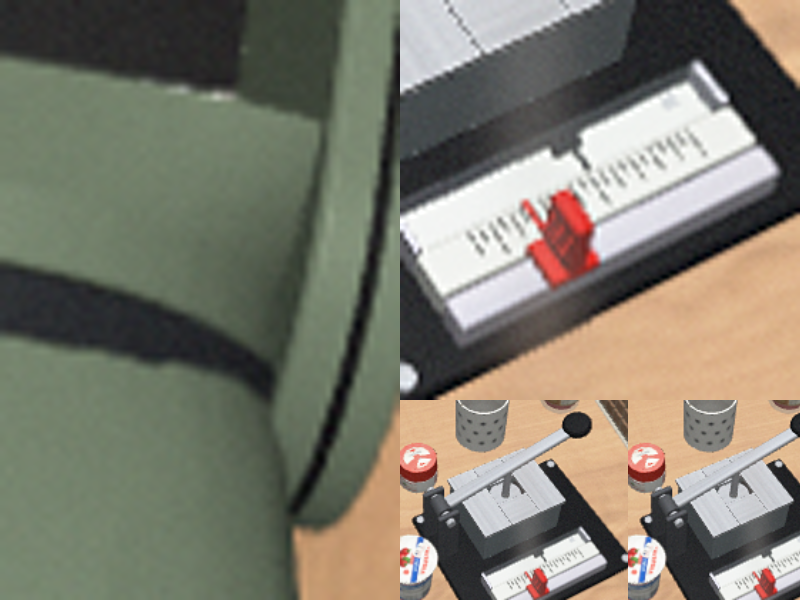

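The lever is fully up again, the needle has advanced to scene ≈(316,270), and the pointer tip is at ≈(304,281). The arm blocks the top view here.

```bash
python3 - <<'E'
from h import *; import pickle
t=pickle.load(open("top.pkl","rb"));_,s=pickle.load(open("b.pkl","rb"))
X=np.array([-.9944,.1055]);Y=np.array([-.1055,-.9944]);O=np.array([564.3,-141.4])
pr=lambda p:(np.round(p,1),np.round([(p[:2]-O)@X,(p[:2]-O)@Y],1))
for z in(30,34,38): print(z,"needle",pr(onz(s,(316.2,270.5),z)),"ptr",pr(onz(s,(303.8,280.7),z)))
print("tabtop scene",pr(onz(s,(313.7,282.3),72)),"top",pr(onz(t,(346.6,209.3),72)))
print("ptr top",pr(onz(t,(250+350/4.4,120+388/4.4),34)))
for n,im,b in(("t",t,(325,195,360,225)),("s",s,(295,270,330,305))):
    m=im["image"].astype(int); m=(m[...,2]>110)&(m[...,1]<70)&(m[...,0]<80)
    ys,xs=np.nonzero(m[b[1]:b[3],b[0]:b[2]]); ys+=b[1];xs+=b[0]
    print(n,len(xs),xs.mean(),ys.mean(),xs.min(),xs.max(),ys.min(),ys.max())
E
```

```text
30 needle (array([ 568.6, -178.8,   30. ]), array([-8.2, 36.7])) ptr (array([ 535.2, -183. ,   30. ]), array([24.6, 44.4]))
34 needle (array([ 566.7, -180.4,   34. ]), array([-6.5, 38.5])) ptr (array([ 533.4, -184.6,   34. ]), array([26.2, 46.2]))
38 needle (array([ 564.7, -182. ,   38. ]), array([-4.7, 40.3])) ptr (array([ 531.6, -186.2,   38. ]), array([27.8, 48. ]))
tabtop scene (array([ 529.1, -212. ,   72. ]), array([27.6, 73.9])) top (array([ 528. , -214.2,   72. ]), array([28.4, 76.2]))
ptr top (array([ 531.7, -181.8,   34. ]), array([28.2, 43.6]))
t 89 342.2584269662921 209.1573033707865 337 348 204 214
s 106 313.57547169811323 288.79245283018867 304 319 278 298
```

Call:
{"name": "send_rows", "arguments": {"targets": "-0.017 0.0083 0 0 0 -7 44;-0.034 0.0167 0 0 0 -14 44;-0.051 0.025 0 0 0 -21 44;-0.068 0.0333 0 0 0 -28 44;-0.085 0.0417 0 0 0 -35 44;-0.1015 0.05 0 0 0 -42 44;-0.1185 0.0583 0 0 0 -49 44;-0.1355 0.0667 0 0 0 -56 44;-0.1525 0.075 0 0 0 -63 44;-0.1691 0.0833 0 0 0 -70 44;-0.1691 0.0833 0 0 0 -70.5 44;-0.1691 0.0833 0 0 0 -70.5 44"}}

```text
time_s: 9.97
ee_pos: [529.0, -212.3, 231.1]
ee_rot: [-180.0, -0.0, 83.8]
force: [0.2, -0.4, 0.3]
gripper_width: 40.3
gripper_force: 0.0
```

Call:
{"name": "send_rows", "arguments": {"targets": "0 0 0.03 0 0 0 44;0 0 0.06 0 0 0 44;0 0 0.09 0 0 0 44;0 0 0.115 0 0 0 44;0 0 0.13 0 0 0 44;0 0 0.138 0 0 0 44;0 0 0.138 0 0 0 44;0 0 0.138 0 0 0 44"}}

```text
time_s: 10.63
ee_pos: [530.4, -211.7, 93.6]
ee_rot: [180.0, 0.0, 84.0]
force: [0.1, -0.1, 1.0]
gripper_width: 40.1
gripper_force: 0.0
```

```bash
python3 - <<'E'
from h import *
s=env.state(); print(s["ee_pos"],s["force"])
f=eyes.grab_frame("scene")["image"]; w=eyes.grab_frame("wrist")["image"]
o=np.zeros((480,800,3),np.uint8); o[:400,:400]=cv2.resize(f[225:325,265:365],(400,400)); o[:300,400:]=cv2.resize(w,(400,300)); cv2.imwrite("pics/c4.png",o)
E
```

```text
[ 530.398542   -211.72195762   93.64389086] [ 0.1356247  -0.08794079  1.01838411]
```

View pics/c4.png

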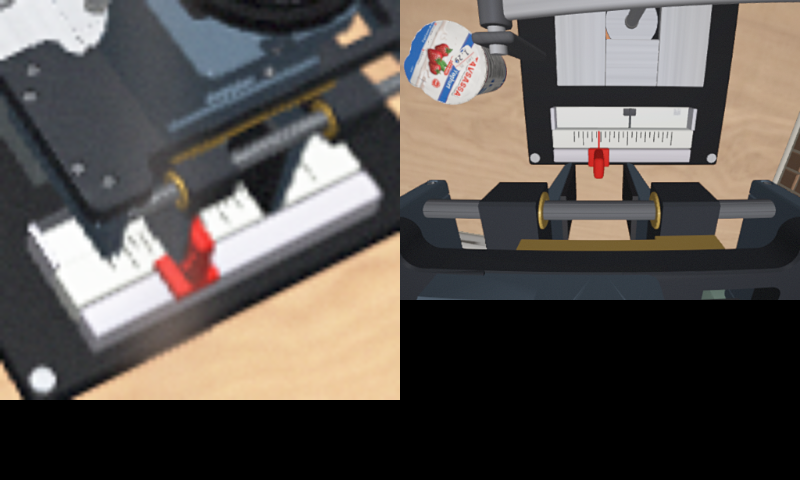

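The wrist view shows the tab midway between the open fingers, with both needle and pointer visible. I'll lower and grip.

Call:
{"name": "send_rows", "arguments": {"targets": "0 0 0.015 0 0 0 44;0 0 0.03 0 0 0 44;0 0 0.042 0 0 0 44;0 0 0.048 0 0 0 44;0 0 0.048 0 0 0 44;0 0 0.048 0 0 0 3;0 0 0.048 0 0 0 3;0 0 0.048 0 0 0 3;0 0 0.048 0 0 0 3;0 0 0.048 0 0 0 3;0 0 0.048 0 0 0 3;0 0 0.048 0 0 0 3", "grip_force": 10}}

```text
time_s: 11.73
ee_pos: [530.0, -212.1, 46.0]
ee_rot: [179.9, 0.0, 84.0]
force: [-0.4, 1.3, 3.4]
gripper_width: 9.8
gripper_force: 10.0
```

```bash
cat >> h.py <<'E'
X=np.array([-.9944,.1055]);Y=np.array([-.1055,-.9944]);O=np.array([564.3,-141.4])
def pw(x,y,z): return np.array([*(O+x*X+y*Y),z])
def rect(w,x0=-75,x1=75,y0=15,y1=65,z=34,k=5):
    # press-plane top view at height z, k px per mm
    gx,gy=np.meshgrid(np.arange(x0,x1,1/k),np.arange(y0,y1,1/k))
    P=O+gx[...,None]*X+gy[...,None]*Y; P=np.concatenate([P,np.full(P.shape[:2]+(1,),z)],2).reshape(-1,3)
    c=(P-np.array(w["eye"],float))@rot(w["attitude"])
    uv=cv2.projectPoints(c*[1,-1,-1],np.zeros(3),np.zeros(3),K(w),np.array(w["D"],float))[0].reshape(gx.shape+(2,)).astype(np.float32)
    return cv2.remap(w["image"],uv[...,0],uv[...,1],cv2.INTER_CUBIC)
E
python3 - <<'E'
from h import *
s=env.state(); print(s["ee_pos"],s["gripper_width"],s["gripper_force"],s["force"])
w=eyes.grab_frame("wrist"); cv2.imwrite("pics/c5.png",rect(w))
E
```

```text
[ 529.98526006 -212.08875414   46.03225563] 9.80940186630029 10.000451356172562 [-0.37850289  1.25479314  3.41139466]
```

View pics/c5.png

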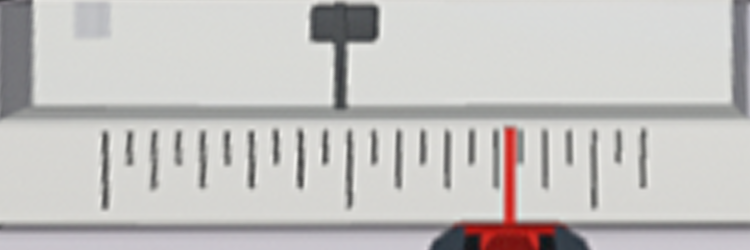

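The rectified wrist view shows the needle at column 341, the pointer at 510 and ticks 24.55 px apart. The marker therefore has about 34 mm to go along tool +y.

Call:
{"name": "send_rows", "arguments": {"targets": "0 0.003 0 0 0 0 3;0 0.008 0 0 0 0 3;0 0.013 0 0 0 0 3;0 0.018 0 0 0 0 3;0 0.023 0 0 0 0 3;0 0.028 0 0 0 0 3;0 0.032 0 0 0 0 3;0 0.034 0 0 0 0 3;0 0.034 0 0 0 0 3;0 0.034 0 0 0 0 3"}}

```text
time_s: 12.62
ee_pos: [564.3, -215.8, 46.0]
ee_rot: [179.9, 0.0, 84.0]
force: [1.3, 0.5, 4.6]
gripper_width: 9.8
gripper_force: 10.0
```

```bash
cat > m.py <<'E'
from h import *
import sys
s=env.state(); print(s["ee_pos"],s["gripper_width"],s["force"])
w=eyes.grab_frame("wrist"); print("eye press x",(np.array(w["eye"])[:2]-O)@X,w["eye"])
k=10; r=rect(w,-30,30,15,65,34,k).astype(int)
red=(r[...,2]-np.maximum(r[...,1],r[...,0]))>70; g=r.max(2)
for y in range(20,44,1):
    row=slice(int((y-15)*k),int((y-14)*k)); 
    d=(g[row]<110).mean(0); x=np.nonzero(red[row].mean(0)>.5)[0]; xd=np.nonzero(d>.5)[0]
    if len(x) or (len(xd) and y<38): print(y,"red",(-30+x.mean()/k,len(x)/k) if len(x) else None,"dark",(-30+xd.mean()/k,len(xd)/k) if len(xd) else None)
cv2.imwrite(sys.argv[1],r.astype(np.uint8))
E
python3 m.py pics/c6.png
```

```text
[ 564.33807956 -215.78576947   46.00539348] 9.770860169633007 [1.33111251 0.47151099 4.62837199]
eye press x -7.457938689454716 [ 572.27667314 -136.90649214  216.40207424]
20 red None dark (np.float64(-8.0), 12.3)
21 red None dark (np.float64(-8.05), 12.4)
22 red None dark (np.float64(-7.949999999999999), 12.4)
23 red None dark (np.float64(-8.0), 1.7)
24 red None dark (np.float64(-8.0), 1.3)
25 red None dark (np.float64(-8.05), 1.4)
26 red None dark (np.float64(-8.05), 1.4)
27 red None dark (np.float64(-8.05), 1.4)
28 red None dark (np.float64(-8.05), 1.4)
29 red None dark (np.float64(-8.0), 1.3)
30 red None dark (np.float64(-8.05), 1.4)
31 red None dark (np.float64(-8.05), 1.4)
32 red None dark (np.float64(-8.05), 1.4)
33 red None dark (np.float64(-8.05), 1.4)
34 red None dark (np.float64(-8.05), 1.4)
35 red None dark (np.float64(-8.0), 1.5)
36 red None dark (np.float64(-8.0), 1.7)
41 red (np.float64(-7.550000000000001), 2.4) dark None
42 red (np.float64(-7.5), 2.5) dark (np.float64(9.80740740740741), 2.7)
43 red (np.float64(-7.5), 2.5) dark (np.float64(9.341666666666669), 2.4)
```

View pics/c6.png

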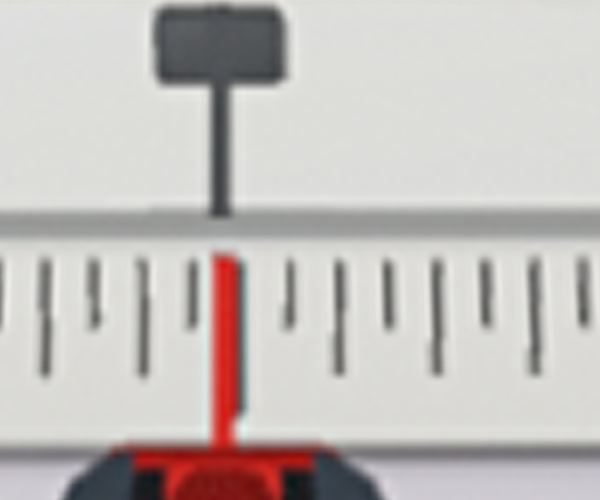

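The pointer is 0.5 mm short of the needle, with the camera square above both. I'll nudge it by that much, then release.

Call:
{"name": "send_rows", "arguments": {"targets": "0 0.0005 0 0 0 0 3;0 0.0005 0 0 0 0 3;0 0.0005 0 0 0 0 3;0 0.0005 0 0 0 0 40;0 0.0005 0 0 0 0 40;0 0.0005 0 0 0 0 40;0 0.0005 0 0 0 0 40;0 0.0005 0 0 0 0 40;0 0.0005 0 0 0 0 40"}}

```text
time_s: 13.42
ee_pos: [563.8, -215.5, 45.2]
ee_rot: [-180.0, -0.0, 84.0]
force: [-0.5, -0.3, 1.3]
gripper_width: 36.4
gripper_force: 0.0
```

```bash
python3 m.py pics/c7.png | grep -vE "^2|^30"
```

```text
[ 563.75112609 -215.4513831    45.16471208] 36.41203932080031 [-0.53877317 -0.29471666  1.31535543]
eye press x -7.230967743262033 [ 572.06742511 -136.72739537  215.64312651]
31 red None dark (np.float64(-8.100000000000001), 1.3)
32 red None dark (np.float64(-8.100000000000001), 1.3)
33 red None dark (np.float64(-8.100000000000001), 1.3)
34 red None dark (np.float64(-8.100000000000001), 1.3)
35 red None dark (np.float64(-8.05), 1.4)
36 red None dark (np.float64(-8.05), 1.8)
41 red (np.float64(-7.550000000000001), 2.4) dark None
42 red (np.float64(-7.600000000000001), 2.5) dark (np.float64(6.623809523809527), 2.1)
43 red (np.float64(-7.600000000000001), 2.5) dark (np.float64(1.6227272727272748), 2.2)
```

Call:
{"name": "send_rows", "arguments": {"targets": "0 0.001 0 0 0 0 40;0 0.001 0 0 0 0 3;0 0.001 0 0 0 0 3;0 0.001 0 0 0 0 3;0 0.001 0 0 0 0 3;0 0.001 0 0 0 0 3;0 0.001 0 0 0 0 3;0 0.001 0 0 0 0 3"}}

```text
time_s: 14.13
ee_pos: [564.8, -215.6, 45.4]
ee_rot: [-180.0, -0.0, 84.0]
force: [0.1, -0.2, -0.0]
gripper_width: 9.5
gripper_force: 10.0
```

```bash
python3 m.py pics/c8.png | grep -vE "^2|^30"
```

```text
[ 564.81162599 -215.6145897    45.44416536] 9.455632809696917 [ 0.08915422 -0.16028824 -0.00097192]
eye press x -8.252652155047025 [ 573.07871488 -136.87960265  215.90785033]
31 red None dark (np.float64(-8.149999999999999), 1.4)
32 red None dark (np.float64(-8.149999999999999), 1.4)
33 red None dark (np.float64(-8.149999999999999), 1.4)
34 red None dark (np.float64(-8.149999999999999), 1.4)
35 red None dark (np.float64(-8.2), 1.5)
36 red None dark (np.float64(-8.25), 1.8)
41 red (np.float64(-8.05), 2.4) dark None
42 red (np.float64(-8.0), 2.3) dark (np.float64(0.1593750000000007), 3.2)
43 red (np.float64(-8.05), 2.4) dark (np.float64(1.573076923076922), 2.6)
```

The pointer is now within 0.1–0.2 mm of the needle, so I'll open and lift clear.

Call:
{"name": "send_rows", "arguments": {"targets": "0 0.0001 0 0 0 0 40;0 0 0 0 0 0 40;0 0 0 0 0 0 40;0 0 0 0 0 0 40;0 0 0 0 0 0 40;0 0 0 0 0 0 40"}}

```text
time_s: 14.68
ee_pos: [564.9, -215.6, 45.4]
ee_rot: [-180.0, 0.0, 84.0]
force: [0.6, 0.4, 0.1]
gripper_width: 36.4
gripper_force: 0.0
```

Call:
{"name": "send_rows", "arguments": {"targets": "0 0 -0.01 0 0 0 40;0 0 -0.03 0 0 0 40;0 0 -0.05 0 0 0 40;0 0 -0.07 0 0 0 40;0 0 -0.09 0 0 0 40;0 0 -0.1 0 0 0 40;0 0 -0.1 0 0 0 40;0 0 -0.1 0 0 0 40"}}

```text
time_s: 15.35
ee_pos: [564.9, -215.6, 145.7]
ee_rot: [180.0, 0.0, 84.0]
force: [0.4, -0.1, -0.2]
gripper_width: 36.6
gripper_force: 0.0
```

```bash
python3 m.py pics/c9.png | grep -vE "^2|^30"; python3 - <<'E'
from h import *
w=cv2.imread("pics/c9.png"); f=eyes.grab_frame("scene")["image"]
o=np.zeros((500,800,3),np.uint8); o[:333,:400]=cv2.resize(w,(400,333)); o[:400,400:]=cv2.resize(f[150:320,200:370],(400,400)); cv2.imwrite("pics/c10.png",o)
E
```

```text
[ 564.87534492 -215.60970256  145.74291654] 36.61249270028002 [ 0.36279665 -0.11872565 -0.24936596]
eye press x -8.167691293128204 [ 573.00024111 -136.81394818  316.15921758]
31 red None dark (np.float64(-8.2), 0.7)
32 red None dark (np.float64(-8.2), 0.7)
33 red None dark (np.float64(-8.2), 0.7)
34 red None dark (np.float64(-8.149999999999999), 0.8)
35 red None dark (np.float64(-8.2), 0.7)
41 red (np.float64(-8.05), 1.8) dark None
42 red (np.float64(-7.949999999999999), 2.2) dark None
43 red (np.float64(-7.949999999999999), 2.2) dark None
```

View pics/c10.png

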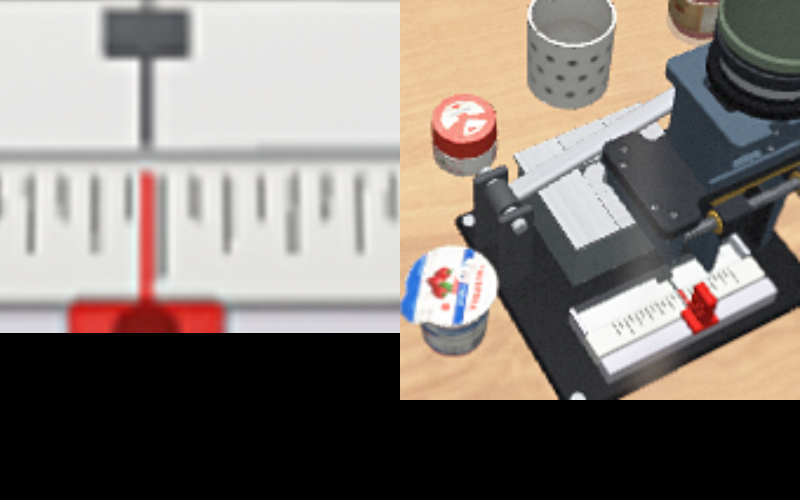

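The pointer (col 147) lines up with the needle (col 146). The lever is up, the gripper is clear of everything, and the mug, cream pot and tub stand where they were. I'm handing in.

```bash
python3 -c "
from workcell import env
print(env.job_done())"
```

```text
the job is handed in; nothing more can be done
None
```

The job is handed in at about 15 s of the 67 s: the lever was pressed to about 6 N above the free push and let fully up, and the red pointer was left within about 0.2 mm of the needle, with nothing round the press disturbed.

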